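# File a pack of record cards in the card drawer and shut it

### The job

File the banded pack of record cards: stand it on its long edge in the open drawer between the sliding follower plate and the cards already filed, and slide the follower up until pack and filed cards are snug together, without shoving the filed cards and their backstop further back. Then push the drawer fully home past its catch, and leave the date stamp and the paste jar where they are.

Things in the scene. Friction and masses are not known exactly. Their poses are not given: they have to be found in the camera images.
- card_pack: the pack to file: rigid bundle of record cards between grey boards, red-brown paper band, 16 mm thick (own x), 127 long (own y), 76 high (own z), about 0.11 kg. Origin: middle of its bottom face; z up through the pack. At the start it leans back 0.26 rad on the card rest (its z tips to the rest's +x). Either board may face the drawer's front
- card_rest: small dark bent-steel rest, fixed, 64 x 60 mm (x by y), on which the pack leans; origin on the table under the pack. The pack's bottom sits 12 mm above the table behind a 12 mm lip; the rest reaches only 36 mm up behind the pack, so the pack's upper 40 mm are free on both faces. x points from the lip to the back
- cabinet: fixed steel card cabinet, dark grey, two cream drawer fronts, 166 mm wide (y), 250 deep (x), 200 high; origin on the table below the middle of its front face, x points into the cabinet, z up. The lower drawer is fixed shut, the upper one stands open
- drawer (a joint): how far the upper drawer is pushed in, in m: 0 fully out (towards the cabinet's -x), 0.2 shut, front against the cabinet; 0 to 0.015 at the start. It runs stiffly (about 11 N), stays where it is left, and meets a sprung roller catch in the last 12 mm that takes about 5 N more: it can stop short there
- drawer_floor (a point): point on the drawer's inner floor (112 mm above the table), middle of the inner face of its front; x to the back of the drawer, y across, z up. Inside 140 mm wide, 225 long; side walls 45 high, 2 thick. The front is 12 mm thick and rises 84 mm above the floor; the cabinet's top is 88 mm above it, with 85 mm clear below
- drawer_front (a point): point on the outer face of the upper drawer's front, in the middle, 60 mm above the drawer floor, 24 mm below the front's upper edge, on its thin label holder. Push here or on the flat face beside it. A dark cup pull, 70 mm wide, stands out 17 mm from the face, 29 mm and more below this point
- follower (a joint): position of the follower in m: upright aluminium plate, 134 mm wide, 66 high, 3 thick, riding on the drawer's side walls; grows towards the back of the drawer, 0 to 0.13; 0 to 0.012 at the start. Slides with about 1.5 N, stays where left. Its rear face is 48 mm + this value behind the inner face of the drawer front: fingers fit before it
- follower_face (a point): point on the follower's rear face, in the middle, 33 mm above the drawer floor; x points to the back of the drawer. The plate's front face is 3 mm before it
- backstop (a joint): position in m of the backstop, the plate behind the cards already filed: 0 at the start, grows as plate and filed cards are shoved back. Held by friction only, it gives way at about 6 N of push on the filed cards, before the drawer itself would move
- backstop_plate (a point): point on the front face of the backstop plate, 195 mm behind the inner face of the drawer front while backstop is 0. The filed cards (74 mm high, 127 wide, tabs to 82) stand against it as one stiff block reaching 23 to 50 mm towards the follower; how far is not measured, so their front must be felt or seen
- date_stamp: bystander: date stamp with red handle, 26 x 46 x 72 mm, origin middle of the underside
- paste_jar: bystander: black jar with cream lid, 61 mm across, 50 mm high, origin middle of the underside
Mind the look-alikes: they are no part of the job. Of the things that look like the card_pack, the larger one is meant.

How it is judged (in metres and radians):
On the way, in this order (a step that is already met when the one before it is completed fails the run):
1. the pack stands on the drawer's floor between the follower and the filed cards (z of card_pack in the frame of drawer_floor between -0.004 and 0.012 m and x of card_pack in the frame of follower_face above 0.004 m and x of card_pack in the frame of drawer_floor below 0.175 m and angle between card_pack's own z axis and vertical below 0.5 rad), for 0.2 s.
2. the follower presses the pack against the filed cards (more than 0.5 N on them) (contact force between card_pack and backstop above 0.5 N and contact force between card_pack and follower above 0.5 N and x of card_pack in the frame of follower_face below 0.011 m).
At the end, for the whole second after the job is handed in: the drawer is fully shut (within 4 mm); the pack stands on its long edge on the drawer's floor, upright and square to the drawer within about 5 degrees, with the follower against it (gap under 3 mm); the backstop has gone back less than 5 mm; all at rest (value of joint drawer above 0.196 m and value of joint backstop below 0.005 m and z of card_pack in the frame of drawer_floor between -0.004 and 0.005 m and x of card_pack in the frame of follower_face between 0.005 and 0.011 m and angle between card_pack's own z axis and vertical below 0.09 rad and angle between the x axis of card_pack and the x axis of drawer_floor, either way round below 0.09 rad and linear speed of card_pack below 0.01 m/s and velocity of joint drawer below 0.01 m/s); the robot touches nothing.
It fails at once if the date stamp or the paste jar is moved more than 20 mm (distance of any of date_stamp, paste_jar from where it was at the start of the episode above 0.02 m).
It also fails if it takes over 69 s, if anything falls off the work surface, if the arm or the gripper's body presses on something with over 40 N, if the wrist force passes 120 N, or if a joint passes its speed limit or range.

### The arm

A 7-joint arm with a two-finger parallel gripper is mounted at the origin on a cart in front of the work surface, level with it; the furniture and walls round the work are solid. World frame = base frame: x ahead of the robot, y to its left, z up, the work surface at z = 0. Lengths are in mm, angles in rad, forces in N, time in s.
With the tool pointing down it reaches from about 375 to 925 mm from the base axis. Payload 3.1 kg.
Tool frame: the origin (TCP) lies between the finger pads; the fingertips stand 8 mm ahead of it and the grasp point (between the pads) lies 11 mm behind it; z points along the fingers, y is the line along which they close (so a half turn about z gives the same grasp; the last joint's range is limited). The gripper opens to 85 mm and grips with 20 to 120 N. Pads are 22 mm wide; open, the fingers measure 114 mm over their backs; the gripper's body (76 mm by 85 mm) begins 54 mm behind the grasp point. The pads swing forward as they close: fully open they stand 13 mm farther back than shut.
Start: joints at [-1.314, 0.383, 0.044, 1.598, -0.018, 1.161, -0.05], TCP at [225.79, 609.526, 239.269] pointing down, gripper open.
Joint ranges: [-2.61, 2.61], [-0.41, 2.15], [-1.48, 1.57], [0, 2.5], [-1.57, 4.71], [0.05, 1.97], [-2.85, 2.85]. Speed limits (rad/s): [2.79, 2.79, 3.14, 3.14, 3.14, 3.14, 3.14].

### API

Orientations are given as a unit quaternion [x, y, z, w].
In Python, from workcell import ctrl gives the robot as it stands.
- The arm moves only by the tool servo_tool, never from a script. Its argument "deltas" is a list of rows, each an object of numbers: "x", "y", "z": the shift along the tool's x, y, z in mm; "rx", "ry", "rz": the turn, a rotation vector about the tool's x, y, z in rad. A call has 1 to 20 rows; each row shifts and turns the commanded pose from where the row before left it, along the tool's axes as they then stand; what a row does not reach is not made up. A row lasts 1/8 s, in which the tool goes at most 62.5 mm and 10.7 degrees, less where a joint would pass 70% of its speed; a pose out of reach is approached as far as the arm can. A call with a gripper value outside its range is refused whole. "fingers" is the opening, from 0 (shut) to 1 (fully open), set as the call begins (left out, the last holds). The fingers move at their own pace and stop on an object; "force" is the grip in N (left out, the last holds). Time passes only in rows, so rows that do not move let the fingers close. It gives the time, the measured TCP pose, the force, the opening and the grip force at its end, in the units of the state.
- ctrl.observe(): the state, without advancing time (a new reading comes with each control period).
- ctrl.camera(name): name is "side" or "top"; returns the picture (384x512x3 uint8, red, green, blue); there is no depth.
- ctrl.get_calibration(name): a dict with "camera_matrix" (3x3 intrinsics, pixels), "R" (3x3) and "t" (3): a world point X has camera coordinates R X + t. Camera axes: x right, y down, z forward; pixel columns grow to the right and rows downward; lengths in mm; the calibration is good to about 2 mm. A picture is of the moment at which its call begins. get_calibration takes no time and is no camera call.
- ctrl.job_done(): hands the job in; it is judged then, once.
Trained networks look in the newest picture that a camera, given by its name, has taken for a name from the list of things; names that differ only in an ending like _2 or _b are one class to them, and where a whole thing is asked for, a point or a joint stands for the part that bears it (a point fixed in the world has none). Each returns a list of dicts, best first, with "conf" (0 to 1); they miss things now and then, are a little off and sometimes report something else, mostly with a low value. They report only what shows in the picture. A call takes as long as a camera call. They do not tell look-alikes from the thing itself.
- ctrl.silhouettes(thing, camera): "region" (384x512 bool, what is visible of it) and "extent" ([left, top, width, height] in pixels, round what is visible of it).
The state is a dict: "t": time; "q": joint angles; "qd": joint speeds; "effort": joint torques, N m; "ee_pos": TCP position; "eef_rot": TCP orientation; "ft_force": force on the tool from outside, world axes, zero at the start; "torque": the same for the moment, N m; "finger_gap": finger opening in mm; "grip_force": force on a finger pad.
Only numpy, scipy, OpenCV 4.12 (cv2) and the standard library are available. Lean on these libraries where they do the work, as an engineer would, in place of code of your own. Each camera call takes 0.05 s, during which the arm holds its last target. There are 200 camera calls.

## Working session

There is one attempt and no reset: what is moved stays moved. The work goes in short steps, Python scripts to look and compute and a tool call to move; the robot and the scene stay as the last step left them, time stands still between calls to the robot, and variables do not carry over. Pictures are saved under pics/ and viewed, at most 10 in all, crops included, and the job is handed in when it is done.

Besides the shell and the picture viewer there is one more tool, called in YAML: its name, and indented under it one key for each argument. servo_tool: Moves the arm, as the interface text tells. Its arguments: {"type":"object","properties":{"deltas":{"type":"array"},"fingers":{"type":"number"},"force":{"type":"number"}},"required":["deltas"]}

```bash
mkdir -p pics
cat > h.py <<'E'
import numpy as np, cv2
from workcell import ctrl
from scipy.spatial.transform import Rotation as Rn
def cal(n):
    c=ctrl.get_calibration(n); return np.array(c["camera_matrix"]),np.array(c["R"]),np.array(c["t"]).ravel()
def proj(n,X):
    K,R,t=cal(n); p=(np.atleast_2d(X)@R.T+t)@K.T; return p[:,:2]/p[:,2:]
def back(n,uv,z):
    K,R,t=cal(n); d=R.T@np.linalg.solve(K,[uv[0],uv[1],1]); c=-R.T@t; return c+d*(z-c[2])/d[2]
E
python3 - <<'E'
from h import *
for n in("side","top"):
    im=ctrl.camera(n); cv2.imwrite(f"pics/{n}0.png",cv2.resize(im[...,::-1],(800,600),interpolation=cv2.INTER_CUBIC))
    K,R,t=cal(n); print(n,np.round(-R.T@t),np.round(R[2],2),K[0,0])
    for th in("card_pack","card_rest","cabinet","drawer","follower","backstop","date_stamp","paste_jar"):
        for s in ctrl.silhouettes(th,n): print(th,round(s["conf"],2),s["extent"],s["region"].sum())
s=ctrl.observe();print(s)
E
```

```text
side [-277. -306.  788.] [ 0.74  0.03 -0.67] 438.93367714602795
card_pack 0.78 [174.2, 163.3, 32.7, 53.2] 456
card_pack 0.7 [234.2, 280.0, 52.8, 36.2] 1326
card_rest 0.63 [182.2, 188.5, 27.7, 24.4] 361
cabinet 0.97 [246.9, 86.1, 171.4, 148.3] 13757
drawer 0.57 [250.1, 131.3, 112.8, 100.2] 6763
follower 0.6 [249.0, 148.0, 20.2, 19.6] 467
follower 0.56 [262.9, 163.5, 60.1, 46.1] 907
backstop 0.93 [301.0, 131.2, 57.4, 53.3] 1683
date_stamp 0.79 [224.6, 157.7, 19.4, 27.0] 258
paste_jar 0.73 [247.6, 145.1, 19.6, 25.2] 443
paste_jar 0.44 [225.3, 154.9, 18.6, 26.2] 248
top [ 402. -273.  990.] [ 0.1   0.01 -1.  ] 450.0619384483436
card_pack 0.9 [158.8, 157.1, 38.8, 60.4] 1239
card_pack 0.73 [239.7, 293.1, 52.2, 35.5] 1417
card_rest 0.57 [184.6, 173.3, 19.6, 25.7] 289
cabinet 0.82 [240.3, 29.8, 230.8, 250.6] 22689
cabinet 0.52 [305.6, 141.5, 71.0, 56.7] 1557
drawer 0.77 [243.6, 137.6, 135.2, 142.9] 9857
follower 0.71 [263.8, 203.0, 66.2, 54.7] 381
backstop 0.74 [183.4, 173.0, 17.9, 23.8] 287
backstop 0.72 [308.3, 139.4, 65.7, 57.6] 1630
date_stamp 0.6 [210.8, 129.5, 22.7, 20.4] 309
paste_jar 0.84 [237.9, 100.0, 28.1, 31.3] 641
{'t': 0.9, 'q': array([-1.31379221,  0.3828593 ,  0.0439093 ,  1.59790467, -0.01787472,
        1.16120658, -0.04991285]), 'qd': array([ 1.73948177e-04, -1.05841255e-04,  6.39495534e-04,  1.54995139e-04,
        5.22475460e-04, -9.77283999e-05,  1.89073801e-04]), 'effort': array([-3.65471715e-04, -4.33426917e+01,  1.02281582e+00, -2.49925983e+01,
        1.05740878e-02,  1.62840483e-03,  7.61052661e-06]), 'ee_pos': array([225.80640085, 609.51842894, 239.29349756]), 'eef_rot': array([1.76456016e-01, 9.84308526e-01, 7.03602076e-06, 2.25518303e-06]), 'ft_force': array([ 0.35932645, -0.49778056, -0.46989625]), 'torque': array([-0.01818863, -0.01938964,  0.04837533]), 'grip_force': 0.0, 'finger_gap': 85.20230669721082}
```

View pictures.

View pics/side0.png

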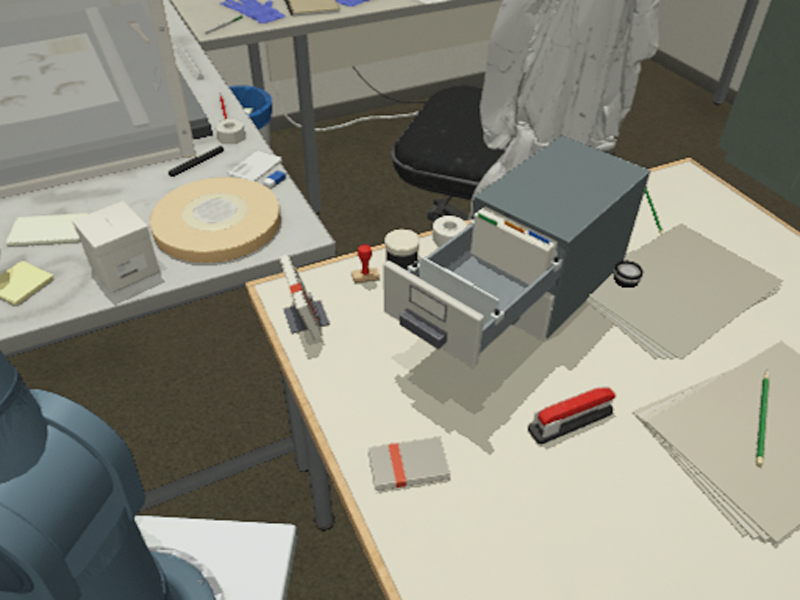

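View pics/top0.png

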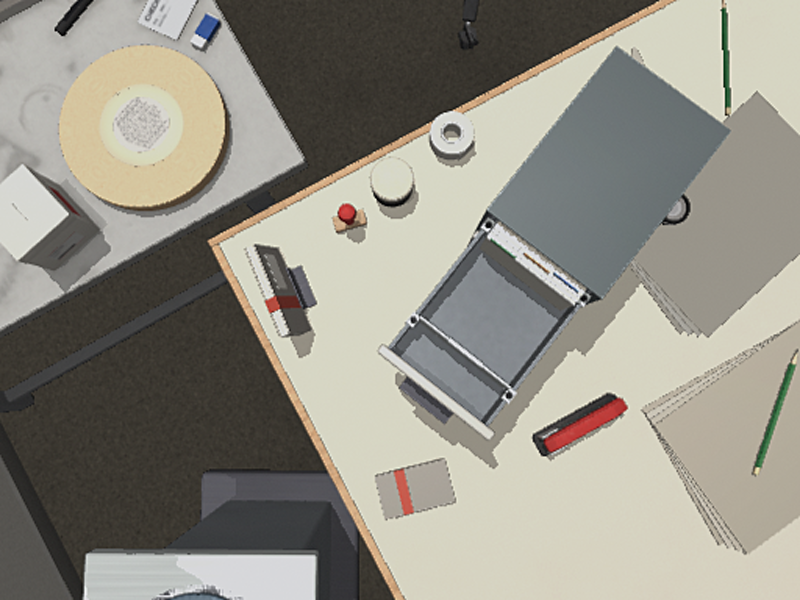

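Run:
```python
from h import *
a=ctrl.camera("top"); b=ctrl.camera("side")
def crop(im,x,y,w,h,s):
    o=cv2.resize(im[y:y+h,x:x+w,::-1],None,fx=s,fy=s,interpolation=cv2.INTER_CUBIC)
    for i in range(0,w,10): cv2.putText(o,str(x+i),(i*s,8),0,.3,(0,0,255)); cv2.line(o,(i*s,0),(i*s,h*s),(200,0,200),1) if i%20==0 else 0
    for i in range(0,h,10): cv2.putText(o,str(y+i),(0,i*s+4),0,.3,(0,0,255)); cv2.line(o,(0,i*s),(w*s,i*s),(200,0,200),1) if i%20==0 else 0
    return o
cv2.imwrite("pics/pack.png",np.hstack([crop(a,150,148,55,80,7),crop(b,165,155,55,80,7)]))
cv2.imwrite("pics/drawer.png",crop(a,235,130,155,155,5)[:600+175][:, :775][:600] if 0 else crop(a,235,135,155,149,4))
print(proj("top",[[0,0,0],[300,0,0],[300,300,0],[600,0,0],[226,609,239]]),proj("side",[[0,0,0],[300,0,0],[300,300,0],[600,0,0]]))
```

```text
[[ 124.7976353   427.62935589]
 [ 129.35104055  283.33963828]
 [  -8.15641018  282.43579757]
 [ 133.64451381  147.28672627]
 [-283.81748846  341.67291975]] [[ 80.35079157 411.4513573 ]
 [129.17140993 267.47879245]
 [ -4.5461237  260.25434706]
 [159.63736615 177.63433729]]
```

View pics/pack.png

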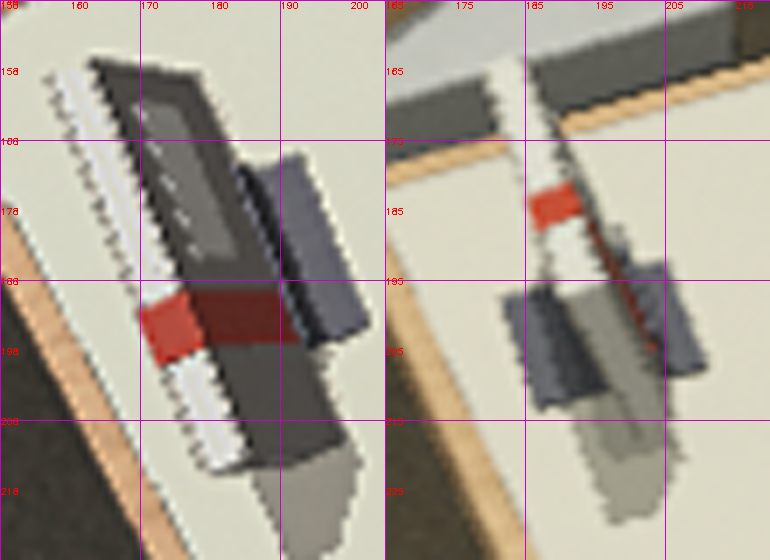

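View pics/drawer.png

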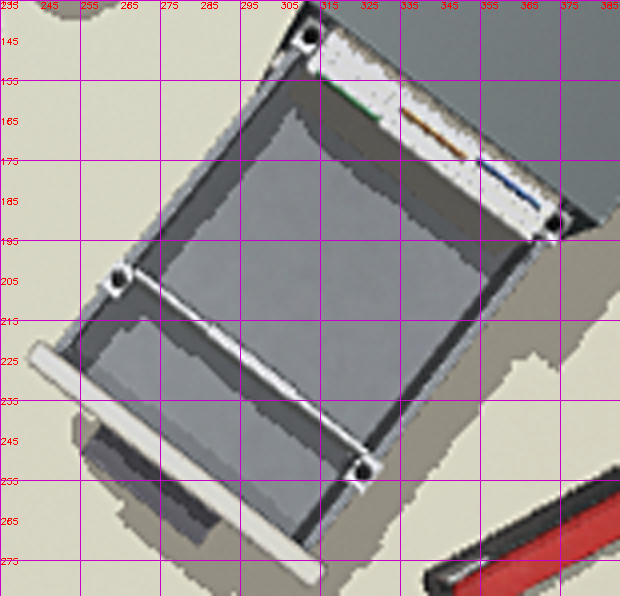

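```bash
cat > fit.py <<'E'
from h import *
from scipy.optimize import least_squares
def pose(x,y,yaw): return Rn.from_euler("z",yaw),np.array([x,y,0])
# cabinet
P=np.array([[0,83,200],[250,83,200],[250,-83,200],[0,-83,200]],float)
U=np.array([[312,133],[393.6,30.7],[466.6,82],[384,190.7]])
Us=np.array([[482,195],[562,137],[648,171],[568,245]])/1.5625 # side, rough
def f(p):
    R,t=pose(p[0],p[1],p[2]); return (proj("top",R.apply(P)+t)-U).ravel()
c0=back("top",U.mean(0),200)
r=least_squares(f,[c0[0]-100,c0[1]+75,-.65]); cab=r.x; print("cab",cab,np.round(r.fun,1))
R,t=pose(*cab)
tocab=lambda X:R.inv().apply(X-t)
print("side reproj",np.round(proj("side",R.apply(P)+t)*1.5625))
for nm,uv,z in[("front out",(242,223.7),196),("front out",(312.5,280.8),196),("front in",(245,220),196),("front in",(315.5,277.5),196),("fol",(268,202.5),178),("fol",(327.5,248.7),178),("cards",(314.5,153.7),186),("cards",(367.5,195),186)]:
    print(nm,np.round(tocab(back("top",uv,z)),1))
# pack
L=[(8,63.5,76),(-8,63.5,76),(8,-63.5,76),(-8,-63.5,76)]
top=[(156.5,158.5),(163,156.7),(180,215.3),(185.5,214)]
side=[(179.6,165),(185,163.5),(189,196.4),(195.7,195)]
for yaw0,sg in((-1.2,1),(1.94,-1)):
    # sg=-1: pack frame flipped
    Lq=np.array(L)*[1,1,1]
    # order left,right in image: left is +y world
    def g(p):
        Rp=Rn.from_euler("z",p[2])*Rn.from_euler("y",p[3]); o=np.array([p[0],p[1],12.])
        A=Rp.apply(Lq)+o
        if yaw0>0: idx=[2,3,0,1]; A=A[[2,3,0,1]]; 
        else: A=A[[1,0,3,2]]
        return np.r_[(proj("top",A)-top).ravel(),(proj("side",A)-side).ravel()]
    r=least_squares(g,[550,-100,yaw0,.26]); print("pack",r.x,np.abs(r.fun).max(),np.round(r.fun,1))
print(ctrl.observe()["t"])
for n in("top","side"):
  for th in("date_stamp","paste_jar"):
    s=ctrl.silhouettes(th,n)
    if s: e=s[0]["extent"]; print(n,th,back(n,(e[0]+e[2]/2,e[1]+e[3]/2),25))
E
python3 fit.py
```

```text
cab [ 534.49969925 -435.32550261   -0.66255407] [-2.   1.   0.  -2.5  1.2  0.8  0.7  0.5]
side reproj [[473. 196.]
 [560. 134.]
 [650. 169.]
 [569. 242.]]
front out [-200.6   79.1  196. ]
front out [-202.3  -78.8  196. ]
front in [-192.2   79.   196. ]
front in [-194.6  -79.4  196. ]
fol [-141.3   66.7  178. ]
fol [-140.6  -68.1  178. ]
cards [-20.2  55.1 186. ]
cards [-20.9 -65.2 186. ]
pack [ 4.96775712e+02 -8.47228267e+01 -1.18088240e+00  2.39192743e-01] 1.720411959803556 [-0.7  0.1  0.3 -0.6 -1.7  1.2  0.3 -0.3 -0.6 -1.7  0.3 -0.3  1.1  0.3
  1.2  1.4]
pack [ 5.11082297e+02 -1.19269591e+02  1.95844673e+00  2.58470208e-01] 1.5804769218497086 [-0.2  0.3 -0.  -1.  -1.4  1.2 -0.1 -0.4 -0.4 -0.4  0.2 -1.4  1.2  1.6
  1.   0.2]
1.0
top date_stamp [ 614.45570348 -202.23551446   25.        ]
top paste_jar [ 662.84973185 -266.31806459   25.        ]
side date_stamp [ 621.70050584 -200.05152294   25.        ]
side paste_jar [ 665.70837317 -262.54341299   25.        ]
```

```bash
cat >> h.py <<'E'
def packpose(x,y,yaw,tilt,z=12): return Rn.from_euler("z",yaw)*Rn.from_euler("y",tilt),np.array([x,y,z])
FLIP=Rn.from_matrix([[0,-1,0],[-1,0,0],[0,0,-1]])  # tool in pack: x=-py, y=-px, z=-pz
def show(tp,tR,tag=""):
    s=ctrl.observe(); R=Rn.from_quat(s["eef_rot"]); d=R.inv().apply(np.array(tp)-s["ee_pos"]); w=(R.inv()*tR).as_rotvec()
    print(tag,"t",round(s["t"],2),"shift",np.round(d,1),"rot",np.round(w,3),"ft",np.round(s["ft_force"],1),"gap",round(s["finger_gap"],1),"grip",round(s["grip_force"],1),"pos",np.round(s["ee_pos"],1))
E
python3 - <<'E'
from h import *
for nm,p in(("h1",(496.8,-84.7,-1.181,.239)),("h2",(511.1,-119.3,1.958,.258))):
    R,o=packpose(*p); A=R.apply([[x,y,0] for y in(-63.5,63.5) for x in(-8,8)])+o
    print(nm,np.round(proj("top",A),1).tolist(),np.round(proj("side",A),1).tolist())
    Rr=Rn.from_euler("z",p[2]); B=Rr.apply([[x,y,0] for y in(-30,30) for x in(-32,32)])+[p[0],p[1],0]
    print(" rest",np.round(proj("top",B)).tolist(),np.round(proj("side",B)).tolist())
R,o=packpose(511.1,-119.3,1.958,.258)
tR=R*FLIP; tp=R.apply([0,0,49])+o; pre=R.apply([0,0,149])+o
print(tp,pre); show(pre,tR,"pre")
E
```

```text
h1 [[176.3, 221.1], [183.3, 218.5], [155.5, 167.4], [162.5, 165.1]] [[185.5, 220.5], [192.0, 220.1], [175.2, 186.6], [181.2, 186.4]]
 rest [[162.0, 211.0], [189.0, 201.0], [152.0, 186.0], [179.0, 176.0]] [[173.0, 217.0], [199.0, 211.0], [169.0, 201.0], [194.0, 196.0]]
h2 [[178.1, 158.4], [171.8, 161.3], [198.9, 212.0], [192.6, 214.7]] [[195.2, 182.3], [189.6, 184.6], [206.9, 215.4], [200.8, 218.1]]
 rest [[195.0, 169.0], [168.0, 180.0], [204.0, 194.0], [177.0, 205.0]] [[208.0, 192.0], [183.0, 198.0], [213.0, 208.0], [188.0, 214.0]]
[ 506.37915605 -107.72334117   59.3782081 ] [496.74478065 -84.09750682 156.06842871]
pre t 1.2 shift [-495.  -556.3   83.2] rot [-0.12  -0.309  2.383] ft [-0.2 -0.1  0.1] gap 85.4 grip 0.0 pos [225.8 609.5 239.3]
```

Candidates for card_pack (camera pixels, top): the pack leaning on the rest at (178,186), and a smaller one lying flat at (266,311). The crop shows the first is the large pack on the rest. It leans to image left, and the projected bottom corners match that. The drawer crop shows the front edge from (242,224) to (312,281), the follower from (268,202) to (327,249), and the front of the filed cards from (314,154) to (367,195).

servo_tool:
  deltas:
    - {"x": -20,"y": -23}
    - {"x": -33,"y": -37}
    - {"x": -33,"y": -37}
    - {"x": -33,"y": -37}
    - {"x": -33,"y": -37}
    - {"x": -33,"y": -37}
    - {"x": -33,"y": -37}
    - {"x": -33,"y": -37}
    - {"x": -33,"y": -37}
    - {"x": -33,"y": -37}
    - {"x": -33,"y": -37}
    - {"x": -33,"y": -37}
    - {"x": -33,"y": -37}
    - {"x": -33,"y": -37}
    - {"x": -33,"y": -37}
    - {"x": -33,"y": -37}
    - {"x": -13,"y": -15}

```text
invalid input
```

servo_tool:
  deltas:
    - {"rz": 0.1}
    - {"rz": 0.17}
    - {"rz": 0.17}
    - {"rz": 0.17}
    - {"rz": 0.17}
    - {"rz": 0.17}
    - {"rz": 0.17}
    - {"rz": 0.17}
    - {"rz": 0.17}
    - {"rz": 0.17}
    - {"rz": 0.17}
    - {"rz": 0.17}
    - {"rz": 0.17}
    - {"rz": 0.17}
    - {"rz": 0.08}
    - {}

```text
invalid input
```

```bash
cat > s.py <<'E'
from h import *
R,o=packpose(511.1,-119.3,1.958,.258)
for k in (149,49): show(R.apply([0,0,k])+o,R*FLIP,k)
E
python3 s.py
```

```text
149 t 1.2 shift [-495.  -556.3   83.2] rot [-0.12  -0.309  2.383] ft [-0.2 -0.1  0.1] gap 85.4 grip 0.0 pos [225.8 609.5 239.3]
49 t 1.2 shift [-512.3 -575.1  179.9] rot [-0.12  -0.309  2.383] ft [-0.2 -0.1  0.1] gap 85.4 grip 0.0 pos [225.8 609.5 239.3]
```

servo_tool:
  deltas:
    - {"x": -20,"y": -23,"z": 0,"rx": 0,"ry": 0,"rz": 0}
    - {"x": -33,"y": -37,"z": 0,"rx": 0,"ry": 0,"rz": 0}
    - {"x": -33,"y": -37,"z": 0,"rx": 0,"ry": 0,"rz": 0}
    - {"x": -33,"y": -37,"z": 0,"rx": 0,"ry": 0,"rz": 0}
    - {"x": -33,"y": -37,"z": 0,"rx": 0,"ry": 0,"rz": 0}
    - {"x": -33,"y": -37,"z": 0,"rx": 0,"ry": 0,"rz": 0}
    - {"x": -33,"y": -37,"z": 0,"rx": 0,"ry": 0,"rz": 0}
    - {"x": -33,"y": -37,"z": 0,"rx": 0,"ry": 0,"rz": 0}
    - {"x": -33,"y": -37,"z": 0,"rx": 0,"ry": 0,"rz": 0}
    - {"x": -33,"y": -37,"z": 0,"rx": 0,"ry": 0,"rz": 0}
    - {"x": -33,"y": -37,"z": 0,"rx": 0,"ry": 0,"rz": 0}
    - {"x": -33,"y": -37,"z": 0,"rx": 0,"ry": 0,"rz": 0}
    - {"x": -33,"y": -37,"z": 0,"rx": 0,"ry": 0,"rz": 0}
    - {"x": -33,"y": -37,"z": 0,"rx": 0,"ry": 0,"rz": 0}
    - {"x": -33,"y": -37,"z": 0,"rx": 0,"ry": 0,"rz": 0}
    - {"x": -13,"y": -15,"z": 0,"rx": 0,"ry": 0,"rz": 0}

```text
t: 3.2
ee_pos: [497.5, -87.6, 239.9]
eef_rot: [0.179, 0.984, -0.001, 0.001]
ft_force: [0.5, 0.1, 0.6]
finger_gap: 85.1
grip_force: 0.0
```

servo_tool:
  deltas:
    - {"x": 0,"y": 0,"z": 0,"rx": 0,"ry": 0,"rz": 0.1}
    - {"x": 0,"y": 0,"z": 0,"rx": 0,"ry": 0,"rz": 0.18}
    - {"x": 0,"y": 0,"z": 0,"rx": 0,"ry": 0,"rz": 0.18}
    - {"x": 0,"y": 0,"z": 0,"rx": 0,"ry": 0,"rz": 0.18}
    - {"x": 0,"y": 0,"z": 0,"rx": 0,"ry": 0,"rz": 0.18}
    - {"x": 0,"y": 0,"z": 0,"rx": 0,"ry": 0,"rz": 0.18}
    - {"x": 0,"y": 0,"z": 0,"rx": 0,"ry": 0,"rz": 0.18}
    - {"x": 0,"y": 0,"z": 0,"rx": 0,"ry": 0,"rz": 0.18}
    - {"x": 0,"y": 0,"z": 0,"rx": 0,"ry": 0,"rz": 0.18}
    - {"x": 0,"y": 0,"z": 0,"rx": 0,"ry": 0,"rz": 0.18}
    - {"x": 0,"y": 0,"z": 0,"rx": 0,"ry": 0,"rz": 0.18}
    - {"x": 0,"y": 0,"z": 0,"rx": 0,"ry": 0,"rz": 0.18}
    - {"x": 0,"y": 0,"z": 0,"rx": 0,"ry": 0,"rz": 0.18}
    - {"x": 0,"y": 0,"z": 0,"rx": 0,"ry": 0,"rz": 0.14}
    - {"x": 0,"y": 0,"z": 0,"rx": 0,"ry": 0,"rz": 0}
  fingers: 0.7
  force: 40

```text
t: 5.08
ee_pos: [496.9, -83.7, 239.4]
eef_rot: [0.981, 0.193, 0.0, -0.0]
ft_force: [0.5, 0.6, -0.1]
finger_gap: 59.4
grip_force: 0.0
```

```bash
cat > s.py <<'E'
from h import *
R,o=packpose(511.1,-119.3,1.958,.258)
for k in (149,49): show(R.apply([0,0,k])+o,R*FLIP,k)
E
python3 s.py
```

```text
149 t 5.08 shift [-0.3  0.3 83.4] rot [-0.258 -0.001  0.001] ft [ 0.5  0.6 -0.1] gap 59.4 grip 0.0 pos [496.9 -83.7 239.4]
49 t 5.08 shift [ -0.4  25.8 180.1] rot [-0.258 -0.001  0.001] ft [ 0.5  0.6 -0.1] gap 59.4 grip 0.0 pos [496.9 -83.7 239.4]
```

Tilt, approach to 149, then take a look.

servo_tool:
  deltas:
    - {"x": 0,"y": 0,"z": 40,"rx": 0,"ry": 0,"rz": 0}
    - {"x": 0,"y": 0,"z": 43,"rx": 0,"ry": 0,"rz": 0}
    - {"x": 0,"y": 0,"z": 0,"rx": -0.13,"ry": 0,"rz": 0}
    - {"x": 0,"y": 0,"z": 0,"rx": -0.128,"ry": 0,"rz": 0}
    - {"x": 0,"y": 0,"z": 20,"rx": 0,"ry": 0,"rz": 0}
    - {"x": 0,"y": 0,"z": 20,"rx": 0,"ry": 0,"rz": 0}
    - {"x": 0,"y": 0,"z": 0,"rx": 0,"ry": 0,"rz": 0}

```text
t: 5.95
ee_pos: [499.5, -93.4, 116.6]
eef_rot: [0.973, 0.192, 0.023, 0.126]
ft_force: [-0.1, 0.9, -0.8]
finger_gap: 59.7
grip_force: 0.0
```

```bash
sed -i 's/(149,49)/(49,)/' s.py; python3 s.py
python3 - <<'E'
from h import *
a=ctrl.camera("top"); b=ctrl.camera("side")
f=lambda im,x,y:cv2.resize(im[y:y+110,x:x+80,::-1],None,fx=5,fy=5,interpolation=cv2.INTER_CUBIC)
cv2.imwrite("pics/pre.png",np.hstack([f(a,130,130),f(b,140,110)]))
E
```

```text
49 t 5.95 shift [ 1.2  0.8 59.4] rot [-0.     0.003  0.002] ft [-0.1  0.9 -0.8] gap 59.7 grip 0.0 pos [499.5 -93.4 116.6]
```

View pics/pre.png

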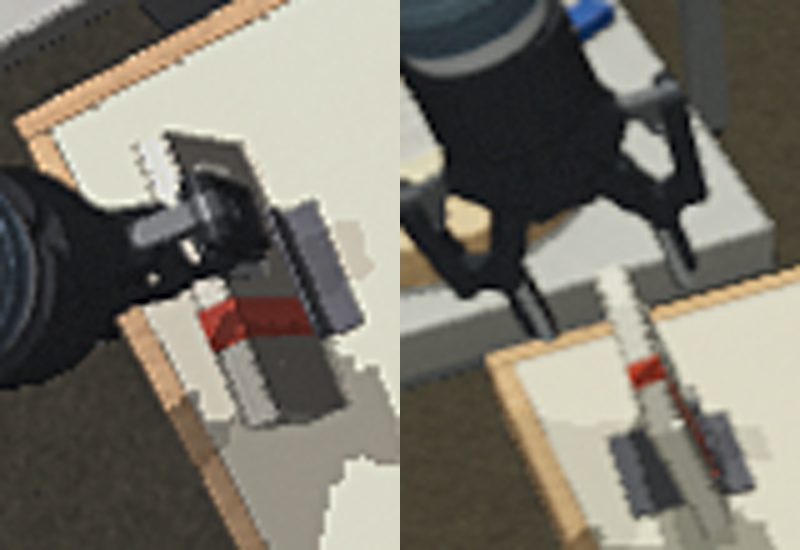

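The fingers straddle the pack top (top crop, about (195,225)), aligned. I'll descend and grip.

servo_tool:
  deltas:
    - {"x": 1,"y": 1,"z": 20,"rx": 0,"ry": 0,"rz": 0}
    - {"x": 0,"y": 0,"z": 20,"rx": 0,"ry": 0,"rz": 0}
    - {"x": 0,"y": 0,"z": 12,"rx": 0,"ry": 0,"rz": 0}
    - {"x": 0,"y": 0,"z": 7,"rx": 0,"ry": 0,"rz": 0}
    - {"x": 0,"y": 0,"z": 0,"rx": 0,"ry": 0,"rz": 0}

```text
t: 6.68
ee_pos: [507.7, -107.8, 60.9]
eef_rot: [0.973, 0.191, 0.025, 0.126]
ft_force: [-0.0, -0.7, 0.1]
finger_gap: 60.0
grip_force: 0.0
```

servo_tool:
  deltas:
    - {"x": 0,"y": 0,"z": 0,"rx": 0,"ry": 0,"rz": 0}
    - {"x": 0,"y": 0,"z": 0,"rx": 0,"ry": 0,"rz": 0}
    - {"x": 0,"y": 0,"z": 0,"rx": 0,"ry": 0,"rz": 0}
    - {"x": 0,"y": 0,"z": 0,"rx": 0,"ry": 0,"rz": 0}
    - {"x": 0,"y": 0,"z": 0,"rx": 0,"ry": 0,"rz": 0}
    - {"x": 0,"y": 0,"z": 0,"rx": 0,"ry": 0,"rz": 0}
  fingers: 0
  force: 40

```text
t: 7.42
ee_pos: [508.1, -107.5, 61.2]
eef_rot: [0.973, 0.191, 0.025, 0.126]
ft_force: [-1.3, 1.3, 6.3]
finger_gap: 15.6
grip_force: 40.1
```

```bash
python3 s.py
```

```text
49 t 7.42 shift [-1.7 -0.9  1.7] rot [-0.    -0.001 -0.   ] ft [-1.3  1.3  6.3] gap 15.6 grip 40.1 pos [ 508.1 -107.5   61.2]
```

servo_tool:
  deltas:
    - {"x": 0,"y": 0,"z": -8,"rx": 0,"ry": 0,"rz": 0}
    - {"x": 0,"y": 0,"z": -20,"rx": 0,"ry": 0,"rz": 0}
    - {"x": 0,"y": 0,"z": -30,"rx": 0,"ry": 0,"rz": 0}
    - {"x": 0,"y": 0,"z": -40,"rx": 0,"ry": 0,"rz": 0}
    - {"x": 0,"y": 0,"z": -40,"rx": 0,"ry": 0,"rz": 0}
    - {"x": 0,"y": 0,"z": -40,"rx": 0,"ry": 0,"rz": 0}
    - {"x": 0,"y": 0,"z": -30,"rx": 0,"ry": 0,"rz": 0}
    - {"x": 0,"y": 0,"z": -15,"rx": 0.08,"ry": 0,"rz": 0}
    - {"x": 0,"y": 0,"z": -5,"rx": 0.1,"ry": 0,"rz": 0}
    - {"x": 0,"y": 0,"z": 0,"rx": 0.078,"ry": 0,"rz": 0}
    - {"x": 0,"y": 0,"z": 0,"rx": 0,"ry": 0,"rz": 0}

```text
t: 8.8
ee_pos: [485.5, -56.3, 281.2]
eef_rot: [0.982, 0.19, -0.0, 0.001]
ft_force: [-0.5, -0.4, -1.1]
finger_gap: 15.6
grip_force: 39.4
```

```bash
cat > d.py <<'E'
from h import *
import sys
CAB=np.array([534.5,-435.3,0]); YAW=-0.668
C=Rn.from_euler("z",YAW)
def target(cx,cy,zb,off=(-1.7,-0.9,1.7)):
    Rp=Rn.from_euler("z",YAW+np.pi); T=Rp*FLIP
    p=CAB+C.apply([cx,cy,0])+[0,0,zb]
    return p+Rp.apply([0,0,49])-T.apply(off),T
if __name__=="__main__":
    for a in((-65,0,230),(-65,0,114)): show(*target(*a),a)
E
python3 d.py
```

```text
(-65, 0, 230) t 8.8 shift [-126.2  313.5    1.2] rot [ 0.001  0.002 -0.521] ft [-0.5 -0.4 -1.1] gap 15.6 grip 39.4 pos [485.5 -56.3 281.2]
(-65, 0, 114) t 8.8 shift [-126.1  313.3  117.2] rot [ 0.001  0.002 -0.521] ft [-0.5 -0.4 -1.1] gap 15.6 grip 39.4 pos [485.5 -56.3 281.2]
```

servo_tool:
  deltas:
    - {"x": -5,"y": 13,"z": 0,"rx": 0,"ry": 0,"rz": 0}
    - {"x": -11,"y": 27,"z": 0,"rx": 0,"ry": 0,"rz": 0}
    - {"x": -11,"y": 27,"z": 0,"rx": 0,"ry": 0,"rz": 0}
    - {"x": -11,"y": 27,"z": 0,"rx": 0,"ry": 0,"rz": 0}
    - {"x": -11,"y": 27,"z": 0,"rx": 0,"ry": 0,"rz": 0}
    - {"x": -11,"y": 27,"z": 0,"rx": 0,"ry": 0,"rz": 0}
    - {"x": -11,"y": 27,"z": 0,"rx": 0,"ry": 0,"rz": 0}
    - {"x": -11,"y": 27,"z": 0,"rx": 0,"ry": 0,"rz": 0}
    - {"x": -11,"y": 27,"z": 0,"rx": 0,"ry": 0,"rz": 0}
    - {"x": -11,"y": 27,"z": 0,"rx": 0,"ry": 0,"rz": 0}
    - {"x": -11,"y": 27,"z": 0,"rx": 0,"ry": 0,"rz": 0}
    - {"x": -11,"y": 27,"z": 0,"rx": 0,"ry": 0,"rz": 0}
    - {"x": 0,"y": 4,"z": 0,"rx": 0,"ry": 0,"rz": -0.09}
    - {"x": 0,"y": 0,"z": 0,"rx": 0,"ry": 0,"rz": -0.15}
    - {"x": 0,"y": 0,"z": 0,"rx": 0,"ry": 0,"rz": -0.15}
    - {"x": 0,"y": 0,"z": 0,"rx": 0,"ry": 0,"rz": -0.13}
    - {"x": 0,"y": 0,"z": 0,"rx": 0,"ry": 0,"rz": 0}

```text
t: 10.92
ee_pos: [487.6, -391.1, 280.5]
eef_rot: [0.899, 0.438, -0.0, -0.001]
ft_force: [-0.1, -0.8, -2.0]
finger_gap: 15.2
grip_force: 39.5
```

```bash
python3 d.py
python3 - <<'E'
from h import *
a=ctrl.camera("top"); b=ctrl.camera("side")
f=lambda im,x,y:cv2.resize(im[y:y+150,x:x+130,::-1],None,fx=3,fy=4,interpolation=cv2.INTER_CUBIC)
f=lambda im,x,y:cv2.resize(im[y:y+190,x:x+130,::-1],None,fx=3,fy=3,interpolation=cv2.INTER_CUBIC)
cv2.imwrite("pics/above.png",np.hstack([f(a,250,100),f(b,240,70)]))
E
```

```text
(-65, 0, 230) t 10.93 shift [-3.9  0.1 -0.2] rot [-0.002 -0.     0.004] ft [-0.1 -0.8 -2. ] gap 15.2 grip 39.5 pos [ 487.6 -391.1  280.5]
(-65, 0, 114) t 10.93 shift [ -4.    0.4 115.8] rot [-0.002 -0.     0.004] ft [-0.1 -0.8 -2. ] gap 15.2 grip 39.5 pos [ 487.6 -391.1  280.5]
```

View pics/above.png

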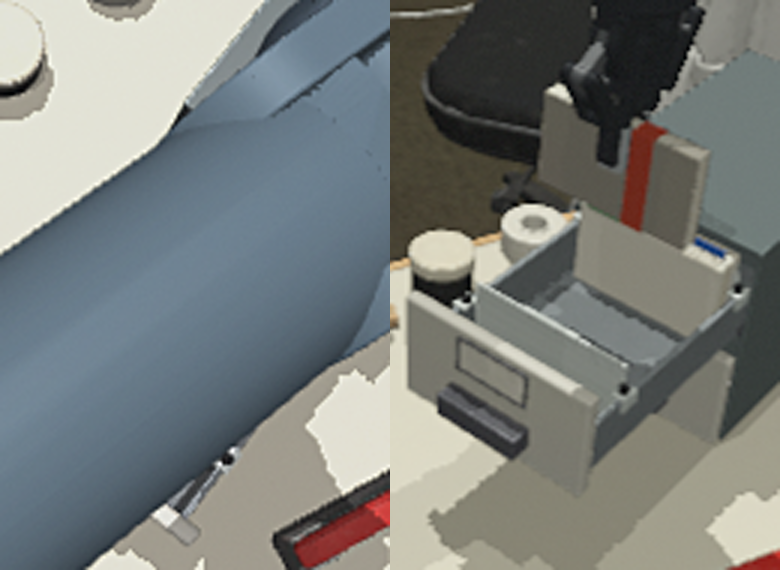

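Run:
```python
from d import *
s=ctrl.observe(); T=Rn.from_quat(s["eef_rot"]); Rp=T*FLIP.inv()
o=s["ee_pos"]+T.apply((-1.7,-.9,1.7))-Rp.apply([0,0,49])
print("pack centre cab",C.inv().apply(o-CAB))
print("pred front-face corners: bot L,R top L,R",np.round(proj("side",Rp.apply([[8,-63.5,0],[8,63.5,0],[8,-63.5,76],[8,63.5,76]])+o),1).tolist())
print("meas [289,129.3],[340,152.7],[290.5?,98],[337.5?,121]")
F=lambda L:np.round(proj("side",C.apply(np.array(L,float))+CAB),1).tolist()
print("front top outer L,R (-204,+-80)",F([[-204,80,196],[-204,-80,196]]),"meas [246,167.7],[304.3,204]")
print("fol top rear",F([[-140,67,178],[-140,-67,178]]),"meas [270,164],[318,194]")
print("cards top front",F([[-20.5,63.5,186],[-20.5,-63.5,186]]),"meas [303.5,139],[352,168]")
```

```text
pack centre cab [-64.88718103   3.58022758 230.07499677]
pred front-face corners: bot L,R top L,R [[289.4, 130.5], [337.9, 154.7], [291.7, 100.4], [343.2, 123.9]]
meas [289,129.3],[340,152.7],[290.5?,98],[337.5?,121]
front top outer L,R (-204,+-80) [[244.7, 168.2], [306.0, 204.5]] meas [246,167.7],[304.3,204]
fol top rear [[269.0, 163.2], [318.9, 191.3]] meas [270,164],[318,194]
cards top front [[303.5, 137.1], [350.0, 160.3]] meas [303.5,139],[352,168]
```

servo_tool:
  deltas:
    - {"x": -3,"y": 0,"z": 10,"rx": 0,"ry": 0,"rz": 0.004}
    - {"x": 0,"y": 0,"z": 18,"rx": 0,"ry": 0,"rz": 0}
    - {"x": 0,"y": 0,"z": 18,"rx": 0,"ry": 0,"rz": 0}
    - {"x": 0,"y": 0,"z": 18,"rx": 0,"ry": 0,"rz": 0}
    - {"x": 0,"y": 0,"z": 18,"rx": 0,"ry": 0,"rz": 0}
    - {"x": 0,"y": 0,"z": 14,"rx": 0,"ry": 0,"rz": 0}
    - {"x": 0,"y": 0,"z": 8,"rx": 0,"ry": 0,"rz": 0}
    - {"x": 0,"y": 0,"z": 5,"rx": 0,"ry": 0,"rz": 0}
    - {"x": 0,"y": 0,"z": 0,"rx": 0,"ry": 0,"rz": 0}

```text
t: 12.15
ee_pos: [485.8, -395.0, 172.4]
eef_rot: [0.9, 0.436, 0.0, 0.0]
ft_force: [-0.7, 0.4, -1.3]
finger_gap: 15.6
grip_force: 39.5
```

```bash
python3 d.py
```

```text
(-65, 0, 230) t 12.15 shift [   0.2   -0.9 -108.3] rot [ 0.  0. -0.] ft [-0.7  0.4 -1.3] gap 15.6 grip 39.5 pos [ 485.8 -395.   172.4]
(-65, 0, 114) t 12.15 shift [ 0.2 -0.9  7.7] rot [ 0.  0. -0.] ft [-0.7  0.4 -1.3] gap 15.6 grip 39.5 pos [ 485.8 -395.   172.4]
```

servo_tool:
  deltas:
    - {"x": 0,"y": 0,"z": 3,"rx": 0,"ry": 0,"rz": 0}
    - {"x": 0,"y": 0,"z": 3,"rx": 0,"ry": 0,"rz": 0}
    - {"x": 0,"y": 0,"z": 1.5,"rx": 0,"ry": 0,"rz": 0}
    - {"x": 0,"y": 0,"z": 0,"rx": 0,"ry": 0,"rz": 0}

```text
t: 12.65
ee_pos: [485.7, -394.8, 164.7]
eef_rot: [0.9, 0.436, -0.0, -0.0]
ft_force: [-0.5, 0.2, -0.5]
finger_gap: 15.6
grip_force: 39.5
```

servo_tool:
  deltas:
    - {"x": 0,"y": 0,"z": 1,"rx": 0,"ry": 0,"rz": 0}
    - {"x": 0,"y": 0,"z": 0,"rx": 0,"ry": 0,"rz": 0}

```text
t: 12.9
ee_pos: [485.8, -394.9, 163.8]
eef_rot: [0.9, 0.436, 0.0, -0.0]
ft_force: [0.2, 1.2, -0.8]
finger_gap: 15.3
grip_force: 39.5
```

servo_tool:
  deltas:
    - {"x": 0,"y": 0,"z": 1,"rx": 0,"ry": 0,"rz": 0}
    - {"x": 0,"y": 0,"z": 0,"rx": 0,"ry": 0,"rz": 0}

```text
t: 13.15
ee_pos: [485.8, -394.9, 162.9]
eef_rot: [0.9, 0.436, 0.0, 0.0]
ft_force: [0.1, 0.0, -1.3]
finger_gap: 15.4
grip_force: 39.6
```

servo_tool:
  deltas:
    - {"x": 0,"y": 0,"z": 1,"rx": 0,"ry": 0,"rz": 0}
    - {"x": 0,"y": 0,"z": 0,"rx": 0,"ry": 0,"rz": 0}

```text
t: 13.4
ee_pos: [486.0, -394.9, 162.7]
eef_rot: [0.9, 0.436, 0.0, -0.0]
ft_force: [-2.0, 2.0, 4.6]
finger_gap: 15.5
grip_force: 40.3
```

servo_tool:
  deltas:
    - {"x": 0,"y": 0,"z": 0,"rx": 0,"ry": 0,"rz": 0}
    - {"x": 0,"y": 0,"z": 0,"rx": 0,"ry": 0,"rz": 0}
    - {"x": 0,"y": 0,"z": 0,"rx": 0,"ry": 0,"rz": 0}
    - {"x": 0,"y": 0,"z": 0,"rx": 0,"ry": 0,"rz": 0}
  fingers: 0.4

```text
t: 13.9
ee_pos: [485.7, -394.9, 161.7]
eef_rot: [0.9, 0.436, -0.0, -0.0]
ft_force: [0.9, -0.2, -0.8]
finger_gap: 34.1
grip_force: 0.0
```

servo_tool:
  deltas:
    - {"x": 0,"y": 0,"z": -5,"rx": 0,"ry": 0,"rz": 0}
    - {"x": 0,"y": 0,"z": -15,"rx": 0,"ry": 0,"rz": 0}
    - {"x": 0,"y": 0,"z": -25,"rx": 0,"ry": 0,"rz": 0}
    - {"x": 0,"y": 0,"z": -25,"rx": 0,"ry": 0,"rz": 0}
    - {"x": 0,"y": 0,"z": -10,"rx": 0,"ry": 0,"rz": 0}
    - {"x": 0,"y": 0,"z": 0,"rx": 0,"ry": 0,"rz": 0}

```text
t: 14.65
ee_pos: [486.2, -395.4, 243.0]
eef_rot: [0.9, 0.436, 0.001, 0.001]
ft_force: [1.3, 0.4, -0.4]
finger_gap: 34.1
grip_force: 0.0
```

```bash
cat >> h.py <<'E'
def pic2(name,bx,by,ax=250,ay=100):
    a=ctrl.camera("top"); b=ctrl.camera("side")
    f=lambda im,x,y:cv2.resize(im[y:y+190,x:x+130,::-1],None,fx=3,fy=3,interpolation=cv2.INTER_CUBIC)
    cv2.imwrite(name,np.hstack([f(a,ax,ay),f(b,bx,by)]))
E
python3 -c "
from d import *
pic2('pics/placed.png',240,70)
C2=C
s=ctrl.observe();T=Rn.from_quat(s['eef_rot']);print('tool axes in cab',np.round((C.inv()*T).as_matrix(),2).tolist(),'tcp cab',np.round(C.inv().apply(s['ee_pos']-CAB),1))"
```

```text
tool axes in cab [[-0.0, 1.0, -0.0], [1.0, 0.0, 0.0], [0.0, -0.0, -1.0]] tcp cab [-63.8   1.8 241.1]
```

View pics/placed.png

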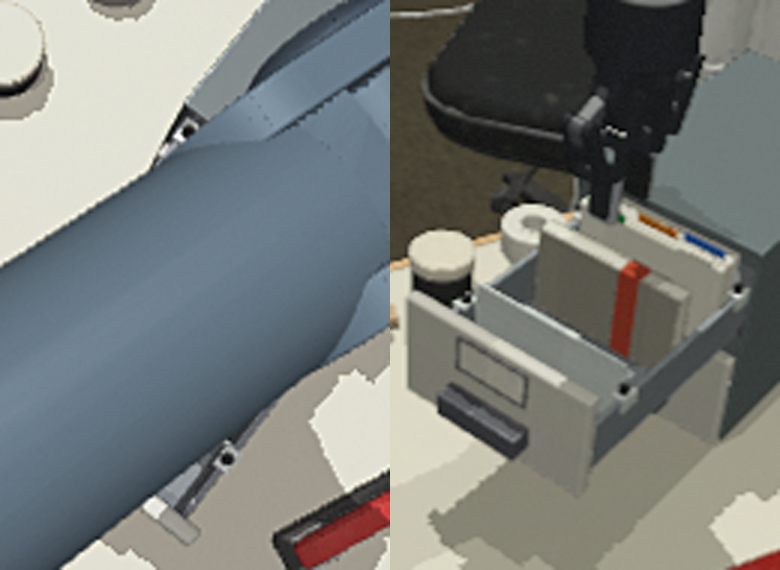

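servo_tool:
  deltas:
    - {"x": 0,"y": -10,"z": 0,"rx": 0,"ry": 0,"rz": 0}
    - {"x": 0,"y": -20,"z": 0,"rx": 0,"ry": 0,"rz": 0}
    - {"x": 0,"y": -25,"z": 0,"rx": 0,"ry": 0,"rz": 0}
    - {"x": -2,"y": -25,"z": 0,"rx": 0,"ry": 0,"rz": 0}
    - {"x": 0,"y": -15,"z": 0,"rx": 0,"ry": 0,"rz": 0}
    - {"x": 0,"y": -8,"z": 0,"rx": 0,"ry": 0,"rz": 0.1}
    - {"x": 0,"y": 0,"z": 0,"rx": 0,"ry": 0,"rz": 0.17}
    - {"x": 0,"y": 0,"z": 0,"rx": 0,"ry": 0,"rz": 0.17}
    - {"x": 0,"y": 0,"z": 0,"rx": 0,"ry": 0,"rz": 0.17}
    - {"x": 0,"y": 0,"z": 0,"rx": 0,"ry": 0,"rz": 0.17}
    - {"x": 0,"y": 0,"z": 0,"rx": 0,"ry": 0,"rz": 0.17}
    - {"x": 0,"y": 0,"z": 0,"rx": 0,"ry": 0,"rz": 0.17}
    - {"x": 0,"y": 0,"z": 0,"rx": 0,"ry": 0,"rz": 0.17}
    - {"x": 0,"y": 0,"z": 0,"rx": 0,"ry": 0,"rz": 0.17}
    - {"x": 0,"y": 0,"z": 0,"rx": 0,"ry": 0,"rz": 0.11}
    - {"x": 0,"y": 0,"z": 0,"rx": 0,"ry": 0,"rz": 0}
  fingers: 0

```text
t: 16.75
ee_pos: [402.8, -332.0, 241.0]
eef_rot: [0.945, -0.327, -0.001, 0.0]
ft_force: [0.1, 0.8, -0.1]
finger_gap: -0.2
grip_force: 0.0
```

```bash
cat > c.py <<'E'
from d import *
T0=C*Rn.from_matrix(np.diag([1,-1,-1.]))
def st(cx,cy,z): show(CAB+C.apply([cx,cy,0])+[0,0,z],T0,(cx,cy,z)); s=ctrl.observe(); print("cab tcp",np.round(C.inv().apply(s["ee_pos"]-CAB),1),"F cab",np.round(C.inv().apply(s["ft_force"]),1),"q7",s["q"][6])
import sys
if len(sys.argv)>3: st(*map(float,sys.argv[1:4]))
E
python3 c.py -167 0 162
```

```text
(-167.0, 0.0, 162.0) t 16.75 shift [ 0.5 -0.6 78.9] rot [0.001 0.002 0.002] ft [ 0.1  0.8 -0.1] gap -0.2 grip 0.0 pos [ 402.8 -332.   241. ]
cab tcp [-167.4   -0.5  241. ] F cab [-0.4  0.7 -0.1] q7 -1.1661949060872214
```

Fingers are shut and aligned (tool x is now the drawer's x). I'll go down between the front and the follower.

servo_tool:
  deltas:
    - {"x": 0,"y": 0,"z": 15,"rx": 0,"ry": 0,"rz": 0}
    - {"x": 0,"y": 0,"z": 20,"rx": 0,"ry": 0,"rz": 0}
    - {"x": 0,"y": 0,"z": 20,"rx": 0,"ry": 0,"rz": 0}
    - {"x": 0,"y": 0,"z": 16,"rx": 0,"ry": 0,"rz": 0}
    - {"x": 0,"y": 0,"z": 8,"rx": 0,"ry": 0,"rz": 0}
    - {"x": 0,"y": 0,"z": 0,"rx": 0,"ry": 0,"rz": 0}

```text
t: 17.5
ee_pos: [403.3, -332.5, 162.3]
eef_rot: [0.945, -0.327, -0.001, -0.0]
ft_force: [-0.4, -0.6, -0.1]
finger_gap: -0.0
grip_force: 0.0
```

servo_tool:
  deltas:
    - {"x": 5,"y": 0,"z": 0,"rx": 0,"ry": 0,"rz": 0}
    - {"x": 5,"y": 0,"z": 0,"rx": 0,"ry": 0,"rz": 0}
    - {"x": 5,"y": 0,"z": 0,"rx": 0,"ry": 0,"rz": 0}
    - {"x": 5,"y": 0,"z": 0,"rx": 0,"ry": 0,"rz": 0}
    - {"x": 5,"y": 0,"z": 0,"rx": 0,"ry": 0,"rz": 0}
    - {"x": 0,"y": 0,"z": 0,"rx": 0,"ry": 0,"rz": 0}

```text
t: 18.25
ee_pos: [423.8, -348.7, 162.9]
eef_rot: [0.945, -0.327, 0.0, 0.0]
ft_force: [-0.2, 0.2, 0.1]
finger_gap: 0.1
grip_force: 0.0
```

```bash
python3 c.py -100 0 162
```

```text
(-100.0, 0.0, 162.0) t 18.25 shift [40.5 -0.5  0.9] rot [ 0.001 -0.001  0.001] ft [-0.2  0.2  0.1] gap 0.1 grip 0.0 pos [ 423.8 -348.7  162.9]
cab tcp [-140.5   -0.5  162.9] F cab [-0.3  0.   0.1] q7 -1.08881758700597
```

servo_tool:
  deltas:
    - {"x": 5,"y": 0,"z": 0,"rx": 0,"ry": 0,"rz": 0}
    - {"x": 5,"y": 0,"z": 0,"rx": 0,"ry": 0,"rz": 0}
    - {"x": 5,"y": 0,"z": 0,"rx": 0,"ry": 0,"rz": 0}
    - {"x": 5,"y": 0,"z": 0,"rx": 0,"ry": 0,"rz": 0}
    - {"x": 5,"y": 0,"z": 0,"rx": 0,"ry": 0,"rz": 0}
    - {"x": 5,"y": 0,"z": 0,"rx": 0,"ry": 0,"rz": 0}
    - {"x": 5,"y": 0,"z": 0,"rx": 0,"ry": 0,"rz": 0}
    - {"x": 5,"y": 0,"z": 0,"rx": 0,"ry": 0,"rz": 0}
    - {"x": 3,"y": 0,"z": 0,"rx": 0,"ry": 0,"rz": 0}

```text
t: 19.38
ee_pos: [457.3, -374.9, 162.8]
eef_rot: [0.945, -0.327, -0.0, 0.0]
ft_force: [-1.0, 1.1, -0.2]
finger_gap: -0.3
grip_force: 0.8
```

servo_tool:
  deltas:
    - {"x": 3,"y": 0,"z": 0,"rx": 0,"ry": 0,"rz": 0}
    - {"x": 3,"y": 0,"z": 0,"rx": 0,"ry": 0,"rz": 0}
    - {"x": 3,"y": 0,"z": 0,"rx": 0,"ry": 0,"rz": 0}
    - {"x": 3,"y": 0,"z": 0,"rx": 0,"ry": 0,"rz": 0}
    - {"x": 3,"y": 0,"z": 0,"rx": 0,"ry": 0,"rz": 0}
    - {"x": 3,"y": 0,"z": 0,"rx": 0,"ry": 0,"rz": 0}
    - {"x": 3,"y": 0,"z": 0,"rx": 0,"ry": 0,"rz": 0}

```text
t: 20.25
ee_pos: [473.7, -387.7, 162.8]
eef_rot: [0.945, -0.327, -0.0, -0.0]
ft_force: [-2.7, 1.4, -0.5]
finger_gap: -0.0
grip_force: 1.1
```

```bash
python3 c.py -53 0 162; python3 -c "
from h import *
pic2('pics/push.png',240,70)"
```

```text
(-53.0, 0.0, 162.0) t 20.25 shift [24.2 -0.3  0.8] rot [-0.     0.     0.001] ft [-2.7  1.4 -0.5] gap -0.0 grip 1.1 pos [ 473.7 -387.7  162.8]
cab tcp [-77.2  -0.3 162.8] F cab [-2.9 -0.6 -0.5] q7 -1.084941259680346
```

View pics/push.png

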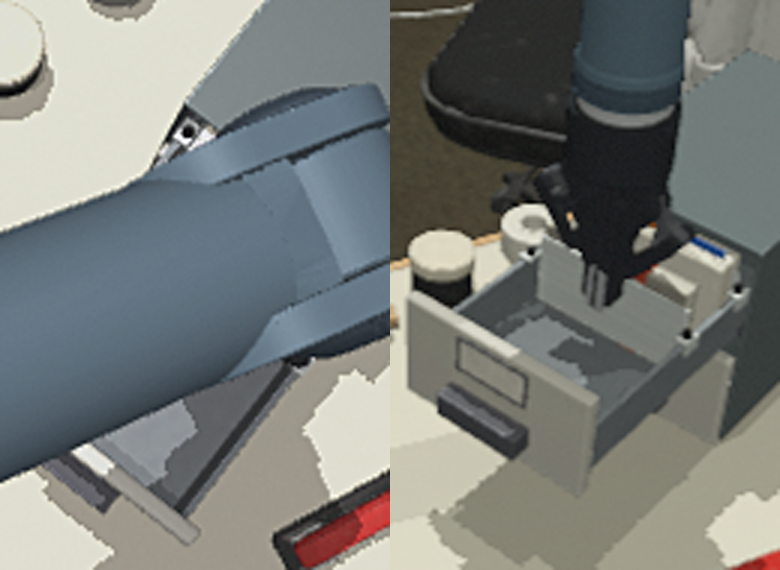

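servo_tool:
  deltas:
    - {"x": 2,"y": 0,"z": 0,"rx": 0,"ry": 0,"rz": 0}
    - {"x": 3,"y": 0,"z": 0,"rx": 0,"ry": 0,"rz": 0}
    - {"x": 3,"y": 0,"z": 0,"rx": 0,"ry": 0,"rz": 0}
    - {"x": 3,"y": 0,"z": 0,"rx": 0,"ry": 0,"rz": 0}
    - {"x": 2,"y": 0,"z": 0,"rx": 0,"ry": 0,"rz": 0}
    - {"x": 2,"y": 0,"z": 0,"rx": 0,"ry": 0,"rz": 0}

```text
t: 21.1
ee_pos: [485.5, -397.0, 162.8]
eef_rot: [0.945, -0.327, -0.0, -0.0]
ft_force: [-2.2, 0.5, 0.7]
finger_gap: 0.4
grip_force: 1.2
```

servo_tool:
  deltas:
    - {"x": 1,"y": 0,"z": 0,"rx": 0,"ry": 0,"rz": 0}
    - {"x": 1,"y": 0,"z": 0,"rx": 0,"ry": 0,"rz": 0}

```text
t: 21.35
ee_pos: [487.0, -398.2, 162.8]
eef_rot: [0.945, -0.327, -0.0, -0.0]
ft_force: [-0.9, 1.6, -0.2]
finger_gap: -0.2
grip_force: 1.2
```

servo_tool:
  deltas:
    - {"x": 1,"y": 0,"z": 0,"rx": 0,"ry": 0,"rz": 0}
    - {"x": 1,"y": 0,"z": 0,"rx": 0,"ry": 0,"rz": 0}

```text
t: 21.6
ee_pos: [488.6, -399.4, 162.9]
eef_rot: [0.945, -0.327, 0.0, -0.0]
ft_force: [-1.4, 1.8, -0.1]
finger_gap: 0.0
grip_force: 1.2
```

servo_tool:
  deltas:
    - {"x": 1,"y": 0,"z": 0,"rx": 0,"ry": 0,"rz": 0}
    - {"x": 1,"y": 0,"z": 0,"rx": 0,"ry": 0,"rz": 0}

```text
t: 21.85
ee_pos: [490.2, -400.7, 162.8]
eef_rot: [0.945, -0.327, 0.0, -0.0]
ft_force: [-1.9, 1.2, 0.1]
finger_gap: 0.3
grip_force: 1.2
```

servo_tool:
  deltas:
    - {"x": 1,"y": 0,"z": 0,"rx": 0,"ry": 0,"rz": 0}
    - {"x": 1,"y": 0,"z": 0,"rx": 0,"ry": 0,"rz": 0}

```text
t: 22.1
ee_pos: [491.8, -401.9, 162.9]
eef_rot: [0.945, -0.327, 0.0, -0.0]
ft_force: [-0.8, 1.7, -0.2]
finger_gap: 0.0
grip_force: 1.2
```

servo_tool:
  deltas:
    - {"x": 1,"y": 0,"z": 0,"rx": 0,"ry": 0,"rz": 0}

```text
t: 22.22
ee_pos: [492.6, -402.6, 162.9]
eef_rot: [0.945, -0.327, 0.0, -0.0]
ft_force: [-1.8, 1.8, 0.5]
finger_gap: 0.0
grip_force: 1.2
```

```bash
python3 c.py -53 0 162
```

```text
(-53.0, 0.0, 162.0) t 22.23 shift [ 0.2 -0.3  0.9] rot [-0.    -0.     0.001] ft [-1.8  1.8  0.5] gap 0.0 grip 1.2 pos [ 492.6 -402.6  162.9]
cab tcp [-53.2  -0.3 162.9] F cab [-2.5  0.4  0.5] q7 -1.0884959879616352
```

servo_tool:
  deltas:
    - {"x": 1,"y": 0,"z": 0,"rx": 0,"ry": 0,"rz": 0}

```text
t: 22.35
ee_pos: [493.4, -403.2, 162.9]
eef_rot: [0.945, -0.327, 0.0, -0.0]
ft_force: [-1.9, 2.2, 0.6]
finger_gap: -0.1
grip_force: 1.1
```

servo_tool:
  deltas:
    - {"x": 1,"y": 0,"z": 0,"rx": 0,"ry": 0,"rz": 0}

```text
t: 22.48
ee_pos: [494.2, -403.8, 162.9]
eef_rot: [0.945, -0.327, 0.0, -0.0]
ft_force: [-1.6, 2.1, 0.9]
finger_gap: -0.2
grip_force: 1.1
```

servo_tool:
  deltas:
    - {"x": 0.7,"y": 0,"z": 0,"rx": 0,"ry": 0,"rz": 0}

```text
t: 22.6
ee_pos: [494.2, -403.8, 162.8]
eef_rot: [0.945, -0.327, -0.001, -0.001]
ft_force: [-2.7, 4.8, 2.0]
finger_gap: 0.2
grip_force: 2.5
```

```bash
python3 c.py -53 0 162
```

```text
(-53.0, 0.0, 162.0) t 22.6 shift [-1.8 -0.3  0.8] rot [-0.001  0.002  0.001] ft [-2.7  4.8  2. ] gap 0.2 grip 2.5 pos [ 494.2 -403.8  162.8]
cab tcp [-51.2  -0.3 162.8] F cab [-5.1  2.1  2. ] q7 -1.0890499692764397
```

servo_tool:
  deltas:
    - {"x": 0,"y": 0,"z": 0,"rx": 0,"ry": 0,"rz": 0}
    - {"x": -2,"y": 0,"z": 0,"rx": 0,"ry": 0,"rz": 0}
    - {"x": -10,"y": 0,"z": 0,"rx": 0,"ry": 0,"rz": 0}
    - {"x": -20,"y": 0,"z": 0,"rx": 0,"ry": 0,"rz": 0}
    - {"x": -15,"y": 0,"z": -5,"rx": 0,"ry": 0,"rz": 0}
    - {"x": -10,"y": 0,"z": -20,"rx": 0,"ry": 0,"rz": 0}
    - {"x": -5,"y": 0,"z": -30,"rx": 0,"ry": 0,"rz": 0}
    - {"x": -10,"y": 0,"z": -20,"rx": 0,"ry": 0,"rz": 0}
    - {"x": -25,"y": 0,"z": 0,"rx": 0,"ry": 0,"rz": 0}
    - {"x": -30,"y": 0,"z": 0,"rx": 0,"ry": 0,"rz": 0}
    - {"x": -30,"y": 0,"z": 0,"rx": 0,"ry": 0,"rz": 0}
    - {"x": -25,"y": 0,"z": 0,"rx": 0,"ry": 0,"rz": 0}
    - {"x": -12,"y": 0,"z": 0,"rx": 0,"ry": 0,"rz": 0}
    - {"x": 0,"y": 0,"z": 0,"rx": 0,"ry": 0,"rz": 0}

```text
t: 24.35
ee_pos: [354.0, -293.6, 230.9]
eef_rot: [0.945, -0.328, -0.005, -0.003]
ft_force: [0.6, -0.0, -0.0]
finger_gap: 0.4
grip_force: 0.0
```

```bash
python3 c.py -240 0 172; python3 -c "
from h import *
pic2('pics/snug.png',240,70)"
```

```text
(-240.0, 0.0, 172.0) t 24.35 shift [-9.9 -0.4 59. ] rot [-0.003  0.012 -0.   ] ft [ 0.6 -0.  -0. ] gap 0.4 grip 0.0 pos [ 354.  -293.6  230.9]
cab tcp [-229.4   -0.6  230.9] F cab [ 0.5  0.3 -0. ] q7 -1.499563454249998
```

View pics/snug.png

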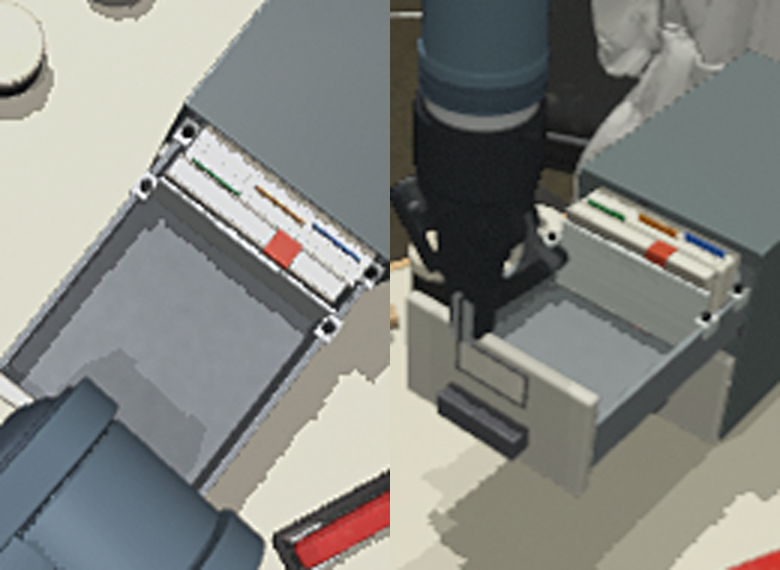

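Pack, follower and filed cards are snug and square: the red band is at (281,250) in the left crop, right against the tabbed cards. Next I'll push the drawer shut.

servo_tool:
  deltas:
    - {"x": -8,"y": 0,"z": 0,"rx": 0,"ry": 0.012,"rz": 0}
    - {"x": -5,"y": 0,"z": 10,"rx": 0,"ry": 0,"rz": 0}
    - {"x": 0,"y": 0,"z": 20,"rx": 0,"ry": 0,"rz": 0}
    - {"x": 0,"y": 0,"z": 20,"rx": 0,"ry": 0,"rz": 0}
    - {"x": 0,"y": 0,"z": 8,"rx": 0,"ry": 0,"rz": 0}
    - {"x": 0,"y": 0,"z": 0,"rx": 0,"ry": 0,"rz": 0}

```text
t: 25.2
ee_pos: [347.9, -290.8, 169.5]
eef_rot: [0.944, -0.329, -0.005, -0.0]
ft_force: [0.8, 0.2, 0.6]
finger_gap: 0.4
grip_force: 0.0
```

```bash
python3 c.py -217 0 172
```

```text
(-217.0, 0.0, 172.0) t 25.2 shift [19.  -2.2 -2.7] rot [ 0.003  0.009 -0.002] ft [0.8 0.2 0.6] gap 0.4 grip 0.0 pos [ 347.9 -290.8  169.5]
cab tcp [-236.    -2.2  169.5] F cab [0.5 0.6 0.6] q7 -1.3882007066870892
```

servo_tool:
  deltas:
    - {"x": 6,"y": -1,"z": -1,"rx": 0,"ry": 0.009,"rz": 0}
    - {"x": 6,"y": -1,"z": -1,"rx": 0,"ry": 0,"rz": 0}
    - {"x": 3,"y": 0,"z": 0,"rx": 0,"ry": 0,"rz": 0}
    - {"x": 2,"y": 0,"z": 0,"rx": 0,"ry": 0,"rz": 0}
    - {"x": 2,"y": 0,"z": 0,"rx": 0,"ry": 0,"rz": 0}
    - {"x": 2,"y": 0,"z": 0,"rx": 0,"ry": 0,"rz": 0}
    - {"x": 2,"y": 0,"z": 0,"rx": 0,"ry": 0,"rz": 0}
    - {"x": 2,"y": 0,"z": 0,"rx": 0,"ry": 0,"rz": 0}
    - {"x": 3,"y": 0,"z": 0,"rx": 0,"ry": 0,"rz": 0}
    - {"x": 4,"y": 0,"z": 0,"rx": 0,"ry": 0,"rz": 0}

```text
t: 26.45
ee_pos: [371.1, -305.3, 170.7]
eef_rot: [0.945, -0.328, -0.005, -0.003]
ft_force: [-7.9, 7.4, 7.8]
finger_gap: -0.0
grip_force: 5.6
```

```bash
python3 c.py -23 0 172
```

```text
(-23.0, 0.0, 172.0) t 26.45 shift [185.8   0.7  -3.4] rot [-0.002  0.011 -0.   ] ft [-7.9  7.4  7.8] gap -0.0 grip 5.6 pos [ 371.1 -305.3  170.7]
cab tcp [-208.8    0.8  170.7] F cab [-10.8   0.9   7.8] q7 -1.317124194309583
```

servo_tool:
  deltas:
    - {"x": 5,"y": 0,"z": 0,"rx": 0,"ry": 0,"rz": 0}
    - {"x": 6,"y": 0,"z": 0,"rx": 0,"ry": 0,"rz": 0}
    - {"x": 6,"y": 0,"z": 0,"rx": 0,"ry": 0,"rz": 0}
    - {"x": 6,"y": 0,"z": 0,"rx": 0,"ry": 0,"rz": 0}
    - {"x": 6,"y": 0,"z": 0,"rx": 0,"ry": 0,"rz": 0}
    - {"x": 6,"y": 0,"z": 0,"rx": 0,"ry": 0,"rz": 0}
    - {"x": 6,"y": 0,"z": 0,"rx": 0,"ry": 0,"rz": 0}
    - {"x": 6,"y": 0,"z": 0,"rx": 0,"ry": 0,"rz": 0}
    - {"x": 6,"y": 0,"z": 0,"rx": 0,"ry": 0,"rz": 0}
    - {"x": 6,"y": 0,"z": 0,"rx": 0,"ry": 0,"rz": 0}
    - {"x": 6,"y": 0,"z": 0,"rx": 0,"ry": 0,"rz": 0}
    - {"x": 6,"y": 0,"z": 0,"rx": 0,"ry": 0,"rz": 0}
    - {"x": 5,"y": 0,"z": 0,"rx": 0,"ry": 0,"rz": 0}

```text
t: 28.08
ee_pos: [431.0, -352.3, 170.7]
eef_rot: [0.945, -0.328, -0.005, -0.003]
ft_force: [-8.2, 8.3, 6.8]
finger_gap: 0.1
grip_force: 5.6
```

```bash
python3 c.py -23 0 172
```

```text
(-23.0, 0.0, 172.0) t 28.07 shift [109.6   1.   -2.5] rot [-0.002  0.011 -0.   ] ft [-8.2  8.3  6.8] gap 0.1 grip 5.6 pos [ 431.  -352.3  170.7]
cab tcp [-132.7    1.   170.7] F cab [-11.6   1.4   6.8] q7 -1.2225905037254206
```

servo_tool:
  deltas:
    - {"x": 5,"y": 0,"z": 0,"rx": 0,"ry": 0,"rz": 0}
    - {"x": 6,"y": 0,"z": 0,"rx": 0,"ry": 0,"rz": 0}
    - {"x": 6,"y": 0,"z": 0,"rx": 0,"ry": 0,"rz": 0}
    - {"x": 6,"y": 0,"z": 0,"rx": 0,"ry": 0,"rz": 0}
    - {"x": 6,"y": 0,"z": 0,"rx": 0,"ry": 0,"rz": 0}
    - {"x": 6,"y": 0,"z": 0,"rx": 0,"ry": 0,"rz": 0}
    - {"x": 6,"y": 0,"z": 0,"rx": 0,"ry": 0,"rz": 0}
    - {"x": 6,"y": 0,"z": 0,"rx": 0,"ry": 0,"rz": 0}
    - {"x": 6,"y": 0,"z": 0,"rx": 0,"ry": 0,"rz": 0}
    - {"x": 6,"y": 0,"z": 0,"rx": 0,"ry": 0,"rz": 0}
    - {"x": 6,"y": 0,"z": 0,"rx": 0,"ry": 0,"rz": 0}
    - {"x": 6,"y": 0,"z": 0,"rx": 0,"ry": 0,"rz": 0}
    - {"x": 5,"y": 0,"z": 0,"rx": 0,"ry": 0,"rz": 0}
    - {"x": 4,"y": 0,"z": 0,"rx": 0,"ry": 0,"rz": 0}
    - {"x": 3,"y": 0,"z": 0,"rx": 0,"ry": 0,"rz": 0}
    - {"x": 3,"y": 0,"z": 0,"rx": 0,"ry": 0,"rz": 0}

```text
t: 30.08
ee_pos: [498.7, -405.4, 170.8]
eef_rot: [0.945, -0.328, -0.005, -0.003]
ft_force: [-7.0, 8.4, 5.5]
finger_gap: 0.1
grip_force: 5.6
```

servo_tool:
  deltas:
    - {"x": 3,"y": 0,"z": 0,"rx": 0,"ry": 0,"rz": 0}
    - {"x": 3,"y": 0,"z": 0,"rx": 0,"ry": 0,"rz": 0}
    - {"x": 3,"y": 0,"z": 0,"rx": 0,"ry": 0,"rz": 0}
    - {"x": 2,"y": 0,"z": 0,"rx": 0,"ry": 0,"rz": 0}
    - {"x": 2,"y": 0,"z": 0,"rx": 0,"ry": 0,"rz": 0}

```text
t: 30.7
ee_pos: [508.9, -413.4, 170.8]
eef_rot: [0.945, -0.328, -0.005, -0.003]
ft_force: [-8.0, 7.5, 5.2]
finger_gap: 0.1
grip_force: 5.6
```

```bash
python3 c.py -23 0 172
```

```text
(-23.0, 0.0, 172.0) t 30.7 shift [10.7  1.3 -1.3] rot [-0.003  0.011 -0.   ] ft [-8.   7.5  5.2] gap 0.1 grip 5.6 pos [ 508.9 -413.4  170.8]
cab tcp [-33.7   1.3 170.8] F cab [-11.    1.    5.2] q7 -1.193286327328055
```

servo_tool:
  deltas:
    - {"x": 2,"y": 0,"z": 0,"rx": 0,"ry": 0,"rz": 0}
    - {"x": 2,"y": 0,"z": 0,"rx": 0,"ry": 0,"rz": 0}
    - {"x": 2,"y": 0,"z": 0,"rx": 0,"ry": 0,"rz": 0}

```text
t: 31.08
ee_pos: [509.9, -414.2, 170.8]
eef_rot: [0.945, -0.328, -0.01, -0.006]
ft_force: [-16.0, 17.4, 15.4]
finger_gap: -0.3
grip_force: 12.3
```

servo_tool:
  deltas:
    - {"x": 2,"y": 0,"z": 0,"rx": 0,"ry": 0,"rz": 0}
    - {"x": 1,"y": 0,"z": 0,"rx": 0,"ry": 0,"rz": 0}

```text
t: 31.32
ee_pos: [513.4, -416.9, 170.8]
eef_rot: [0.945, -0.328, -0.008, -0.005]
ft_force: [-10.4, 10.5, 8.7]
finger_gap: -0.0
grip_force: 7.6
```

servo_tool:
  deltas:
    - {"x": 1,"y": 0,"z": 0,"rx": 0,"ry": 0,"rz": 0}
    - {"x": 1,"y": 0,"z": 0,"rx": 0,"ry": 0,"rz": 0}

```text
t: 31.58
ee_pos: [517.3, -420.0, 170.8]
eef_rot: [0.945, -0.328, -0.005, -0.003]
ft_force: [-7.4, 7.7, 4.2]
finger_gap: -0.1
grip_force: 5.6
```

```bash
python3 c.py -23 0 172
```

```text
(-23.0, 0.0, 172.0) t 31.57 shift [ 0.   1.4 -1.2] rot [-0.003  0.012 -0.   ] ft [-7.4  7.7  4.2] gap -0.1 grip 5.6 pos [ 517.3 -420.   170.8]
cab tcp [-23.    1.4 170.8] F cab [-10.6   1.4   4.2] q7 -1.193742486011792
```

servo_tool:
  deltas:
    - {"x": 1,"y": 0,"z": 0,"rx": 0,"ry": 0,"rz": 0}
    - {"x": 1,"y": 0,"z": 0,"rx": 0,"ry": 0,"rz": 0}

```text
t: 31.82
ee_pos: [517.7, -420.3, 170.8]
eef_rot: [0.945, -0.328, -0.007, -0.004]
ft_force: [-11.6, 12.6, 10.0]
finger_gap: -0.0
grip_force: 8.4
```

servo_tool:
  deltas:
    - {"x": 1,"y": 0,"z": 0,"rx": 0,"ry": 0,"rz": 0}

```text
t: 31.95
ee_pos: [517.7, -420.3, 170.8]
eef_rot: [0.945, -0.328, -0.008, -0.005]
ft_force: [-12.5, 14.5, 10.9]
finger_gap: -0.4
grip_force: 9.6
```

servo_tool:
  deltas:
    - {"x": 1,"y": 0,"z": 0,"rx": 0,"ry": 0,"rz": 0}

```text
t: 32.08
ee_pos: [517.6, -420.2, 170.8]
eef_rot: [0.945, -0.328, -0.009, -0.006]
ft_force: [-14.8, 15.2, 12.4]
finger_gap: -0.2
grip_force: 10.8
```

servo_tool:
  deltas:
    - {"x": 1.5,"y": 0,"z": 0,"rx": 0,"ry": 0,"rz": 0}
    - {"x": 1.5,"y": 0,"z": 0,"rx": 0,"ry": 0,"rz": 0}
    - {"x": 0,"y": 0,"z": 0,"rx": 0,"ry": 0,"rz": 0}

```text
t: 32.45
ee_pos: [517.6, -420.2, 170.8]
eef_rot: [0.944, -0.328, -0.012, -0.008]
ft_force: [-19.7, 19.6, 16.7]
finger_gap: -0.2
grip_force: 13.9
```

servo_tool:
  deltas:
    - {"x": -4,"y": 0,"z": 0,"rx": 0,"ry": 0,"rz": 0}
    - {"x": -8,"y": 0,"z": 0,"rx": 0,"ry": 0,"rz": 0}
    - {"x": -20,"y": 0,"z": 0,"rx": 0,"ry": 0,"rz": 0}
    - {"x": -30,"y": 0,"z": -10,"rx": 0,"ry": 0,"rz": 0}
    - {"x": -40,"y": 0,"z": -30,"rx": 0,"ry": 0,"rz": 0}
    - {"x": -40,"y": 0,"z": -30,"rx": 0,"ry": 0,"rz": 0}
    - {"x": -30,"y": 0,"z": -20,"rx": 0,"ry": 0,"rz": 0}
    - {"x": 0,"y": 0,"z": 0,"rx": 0,"ry": 0,"rz": 0}

```text
t: 33.45
ee_pos: [392.5, -320.8, 263.2]
eef_rot: [0.945, -0.327, 0.003, -0.002]
ft_force: [0.7, -0.4, 0.2]
finger_gap: 0.4
grip_force: 0.0
```

```bash
python3 c.py -23 0 172
python3 - <<'E'
from h import *
pic2("pics/end.png",270,50,280,60)
for n in("top","side"):
  for th in("date_stamp","paste_jar","drawer"):
    print(n,th,[(round(s["conf"],2),s["extent"]) for s in ctrl.silhouettes(th,n)])
E
```

```text
(-23.0, 0.0, 172.0) t 33.45 shift [158.9   2.8  92. ] rot [-0.006 -0.005  0.002] ft [ 0.7 -0.4  0.2] gap 0.4 grip 0.0 pos [ 392.5 -320.8  263.2]
cab tcp [-182.4    1.9  263.2] F cab [0.8 0.2 0.2] q7 -1.4364626213881684
top date_stamp [(0.81, [209.0, 129.6, 27.2, 22.4]), (0.32, [304.1, 136.9, 78.9, 63.9])]
top paste_jar [(0.8, [239.1, 102.1, 27.8, 25.1])]
top drawer [(0.82, [302.7, 134.5, 82.1, 63.7]), (0.21, [209.8, 131.3, 21.2, 20.7])]
side date_stamp [(0.58, [224.4, 153.5, 18.8, 28.8]), (0.55, [247.1, 147.3, 21.7, 22.8])]
side paste_jar [(0.92, [249.5, 145.4, 19.3, 23.6]), (0.2, [300.2, 133.3, 61.6, 53.0])]
side drawer [(0.8, [303.7, 131.4, 57.7, 54.3])]
```

View pics/end.png

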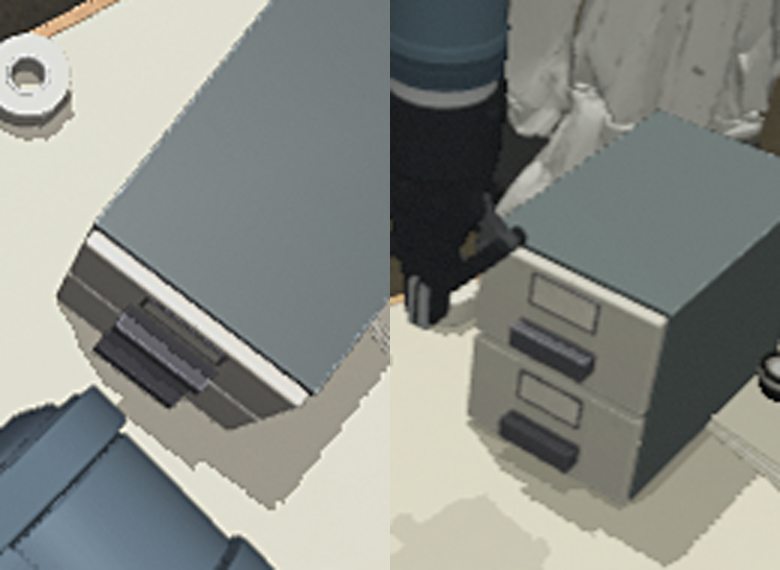

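The drawer front is flush with the lower one (left crop, about (200,310)). It held against a 28 N push, so it is at its stop. The stamp and jar haven't moved.

```bash
python3 -c "
from workcell import ctrl
print(ctrl.job_done())"
```

```text
the job is handed in; nothing more can be done
None
```

I handed the job in at about 34 s, and no verdict came back: the pack was snug between follower and filed cards before I closed the drawer, the drawer is against its stop, and the stamp and jar are where they were; I couldn't check the pack or backstop once it was shut.

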